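# Load the keyed resistance rings onto the test stems

## Task

Get the breathing-resistance test rig ready: three of the white rings have a D-shaped bore; put each of these on the stem whose round foot has the same diameter as the ring, turned so that its flat meets the flat of the stem, right down so that it sits flat on the foot. Leave the two rings with a plain round bore where they lie.

Things in the scene. Friction and masses are not known exactly. Their poses are not given: they have to be found in the camera images.
- ring_large: large D-bore ring: loose white plastic ring, outer diameter 62 mm, height 22 mm, about 75 g, lying flat. Through bore shaped like a D: radius 14 mm, cut off by a flat 5 mm from the axis. Origin on the axis at the underside; z up, +x from the axis squarely to the flat.
- ring_medium: medium D-bore ring: loose white plastic ring, outer diameter 52 mm, height 22 mm, about 47 g, lying flat. Through bore shaped like a D: radius 14 mm, cut off by a flat 5 mm from the axis. Origin on the axis at the underside; z up, +x from the axis squarely to the flat.
- ring_small: small D-bore ring: loose white plastic ring, outer diameter 42 mm, height 22 mm, about 25 g, lying flat. Through bore shaped like a D: radius 14 mm, cut off by a flat 5 mm from the axis. Origin on the axis at the underside; z up, +x from the axis squarely to the flat.
- stem_large: Fixed stem for the large ring: grey block 84 x 84 x 20 mm, on it a steel foot disc of diameter 62 mm (top at 26 mm), on that a brass D-section stem: radius 12 mm, flat 3 mm from the axis, straight up to 50 mm, tapered to the tip at 58 mm. A ring fits with 2 mm play, flats on the same side. Origin on the axis at the block's underside; z up, +x to the flat; nozzle on +x side.
- stem_medium: Fixed stem for the medium ring: grey block 84 x 84 x 20 mm, on it a steel foot disc of diameter 52 mm (top at 26 mm), on that a brass D-section stem: radius 12 mm, flat 3 mm from the axis, straight up to 50 mm, tapered to the tip at 58 mm. A ring fits with 2 mm play, flats on the same side. Origin on the axis at the block's underside; z up, +x to the flat; nozzle on +x side.
- stem_small: Fixed stem for the small ring: grey block 84 x 84 x 20 mm, on it a steel foot disc of diameter 42 mm (top at 26 mm), on that a brass D-section stem: radius 12 mm, flat 3 mm from the axis, straight up to 50 mm, tapered to the tip at 58 mm. A ring fits with 2 mm play, flats on the same side. Origin on the axis at the block's underside; z up, +x to the flat; nozzle on +x side.
- plain_ring_a: Leave alone: loose white plastic ring, outer diameter 52 mm, height 22 mm, with a plain round bore of diameter 30 mm, lying flat. Origin on the axis at the underside; z up.
- plain_ring_b: Leave alone: loose white plastic ring, outer diameter 42 mm, height 22 mm, with a plain round bore of diameter 30 mm, lying flat. Origin on the axis at the underside; z up.
Mind the look-alikes: they are no part of the job. Leave any blue or brown look-alike of the ring_small alone.

How it is judged:
By the outcome, as a careful person would: the job done as asked, in the order asked, and still so for the second after the job is handed in, with the robot touching nothing.
It also fails if it takes over 96 s, if anything falls off the work surface, if the arm or the gripper's body presses on something with over 40 N, if the wrist force passes 120 N, or if a joint passes its speed limit or range.

## Robot

A 6-joint arm with a two-finger parallel gripper is mounted at the origin on the work surface. World frame = base frame: x ahead of the robot, y to its left, z up, the work surface at z = 0. Lengths are in m, angles in rad, forces in N, time in s.
With the tool pointing down it reaches from about 0.35 to 0.875 m from the base axis. Payload 15.5 kg.
Tool frame: the origin (TCP) lies midway between the tips of the shut fingers; the grasp point (between the pads) lies 19 mm behind it; z points along the fingers, y is the line along which they close (so a half turn about z gives the same grasp; the last joint's range is limited). The gripper opens to 85 mm and grips with 20 to 120 N. Pads are 22 mm wide; open, the fingers measure 114 mm over their backs; the gripper's body (76 mm by 85 mm) begins 54 mm behind the grasp point. The pads swing forward as they close: fully open they stand 13 mm farther back than shut.
Start: joints at [-1.345, 0.494, 1.345, -0, 1.302, -0.096], TCP at [0.198, -0.593, 0.231] pointing down, gripper open.
Joint ranges: [-2.91, 2.91], [-0.82, 2.16], [0.22, 2.67], [-1.22, 4.37], [0.12, 2.79], [-3.08, 3.08]. Speed limits (rad/s): [1.89, 1.89, 2.57, 3.01, 3.01, 3.01].

## Interface

Orientations are given as a unit quaternion [x, y, z, w].
In Python, from cell import manip gives the robot as it stands.
- The arm moves only by the tool send_rows, never from a script. Its argument "targets" is a list of rows, each an object of numbers: "dx", "dy", "dz": the shift along the tool's x, y, z in cm; "ax", "ay", "az": the turn, a rotation vector about the tool's x, y, z in rad; "jaw": the opening, from 0 (shut) to 1 (fully open). A call has 1 to 8 rows; each row is the pose to reach, as a shift and turn from the pose commanded when the call began, along the tool's axes at that moment; what a row does not reach only later rows make up. A row lasts 1/12 s, in which the tool goes at most 41.7 mm and 7.16 degrees, less where a joint would pass 70% of its speed; a pose out of reach is approached as far as the arm can. A call with a gripper value outside its range is refused whole. The fingers move at their own pace and stop on an object; the grip force is fixed at half the most. Time passes only in rows, so rows that repeat a pose let the fingers close. It gives the time, the measured TCP pose, the force, the opening and the grip force at its end, in the units of the state.
- manip.get_obs(): the state, without advancing time (a new reading comes with each control period).
- manip.get_image(name): name is "scene" or "top"; returns a dict with "img" (384x512x3 uint8, blue, green, red), "fx", "fy", "cx", "cy" (pixels), "dist" ([k1, k2, p1, p2, k3] as OpenCV has them; the pictures are not rectified), "world_to_cam" (4x4, takes a point from world to camera coordinates). Camera axes: x right, y up, looking along -z (the intrinsics and any distortion apply to the point x, -y, -z); pixel columns grow to the right and rows downward; lengths in m; the calibration is good to about 2 mm. A picture is of the moment at which its call begins. There is no depth.
- manip.job_done(): hands the job in; it is judged then, once.
The state is a dict: "clock": time; "joint_pos": joint angles; "qvel": joint speeds; "joint_torque": joint torques, N m; "position": TCP position; "eef_rot": TCP orientation; "wrist_force": force on the tool from outside, world axes, zero at the start; "moment": the same for the moment, N m; "opening": opening from 0.0 (shut) to 1.0 (fully open); "grasp_force": force on a finger pad.
Only numpy, scipy, OpenCV 4.12 (cv2) and the standard library are available. Lean on these libraries where they do the work, as an engineer would, in place of code of your own. Each camera call takes 0.05 s, during which the arm holds its last target. There are 200 camera calls.

## Working session

There is one attempt and no reset: what is moved stays moved. The work goes in short steps, Python scripts to look and compute and a tool call to move; the robot and the scene stay as the last step left them, time stands still between calls to the robot, and variables do not carry over. Pictures are saved under pics/ and viewed, at most 14 in all, crops included, and the job is handed in when it is done.

Besides the shell and the picture viewer there is one more tool, called after "Request:" as name(argument=value, ...), one argument or row to a line, values as JSON. send_rows: Moves the arm, as the interface text tells. Its arguments: {"type":"object","properties":{"targets":{"type":"array"}},"required":["targets"]}

```bash
mkdir -p pics; python3 - <<'E'
from cell import manip
import cv2, pickle
d={n:manip.get_image(n) for n in("scene","top")}
pickle.dump(d,open('i0.pkl','wb'))
for n in d: cv2.imwrite(f'pics/{n}0.png',cv2.resize(d[n]['img'],(800,600),interpolation=cv2.INTER_CUBIC)); print(n,d[n]['fx'],d[n]['cx'],d[n]['cy'],d[n]['dist'],d[n]['world_to_cam'])
print(manip.get_obs())
E
```

```text
scene 374.84521669202303 258.7436269368234 192.48977733488536 [-0.04115903  0.          0.          0.          0.        ] [[ 1.84615054e-01  9.82810381e-01  1.01813867e-03 -9.59195256e-02]
 [-7.42270750e-01  1.38751979e-01  6.55577624e-01  3.60274353e-01]
 [ 6.44167226e-01 -1.21785233e-01  7.55127103e-01 -1.10636355e+00]
 [ 0.00000000e+00  0.00000000e+00  0.00000000e+00  1.00000000e+00]]
top 432.8928041749365 245.74838477866916 197.79605182018187 [-0.16862965  0.          0.          0.          0.        ] [[ 0.02759975 -0.99961837 -0.00117229 -0.00228901]
 [ 0.99779883  0.02747874  0.06035246 -0.50666087]
 [-0.06029722 -0.00283543  0.99817644 -0.86333632]
 [ 0.          0.          0.          1.        ]]
{'clock': 0.1, 'joint_pos': array([-1.34450794e+00,  4.94129866e-01,  1.34610529e+00, -1.32395408e-05,
        1.30250156e+00, -9.55367089e-02]), 'qvel': array([-1.59463266e-03, -9.54568071e-04, -1.56989909e-03, -1.38788935e-03,
        6.31167725e-05,  9.96532004e-05]), 'joint_torque': array([ 1.09014536e-04, -8.83589816e+01, -3.84565187e+01, -2.64309995e-05,
        5.16620261e-03, -1.15544259e-05]), 'position': array([ 0.19758593, -0.59258194,  0.23074216]), 'eef_rot': array([ 9.87081044e-01,  1.60220741e-01, -4.37385258e-05, -5.70389749e-04]), 'wrist_force': array([ 0.19382292, -0.30400985, -0.18214982]), 'moment': array([-0.03662245,  0.05814505, -0.00159516]), 'grasp_force': 0.0, 'opening': 0.9970324640417711}
```

View pics/top0.png

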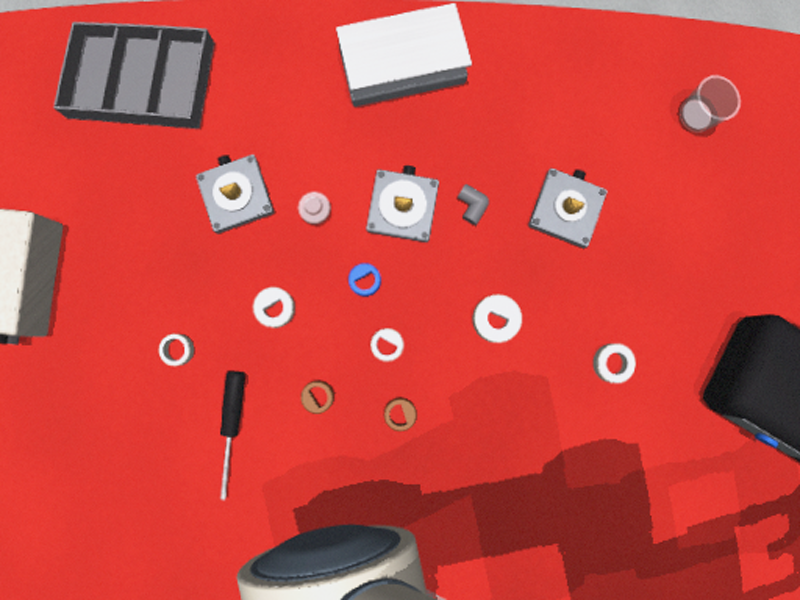

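View pics/scene0.png

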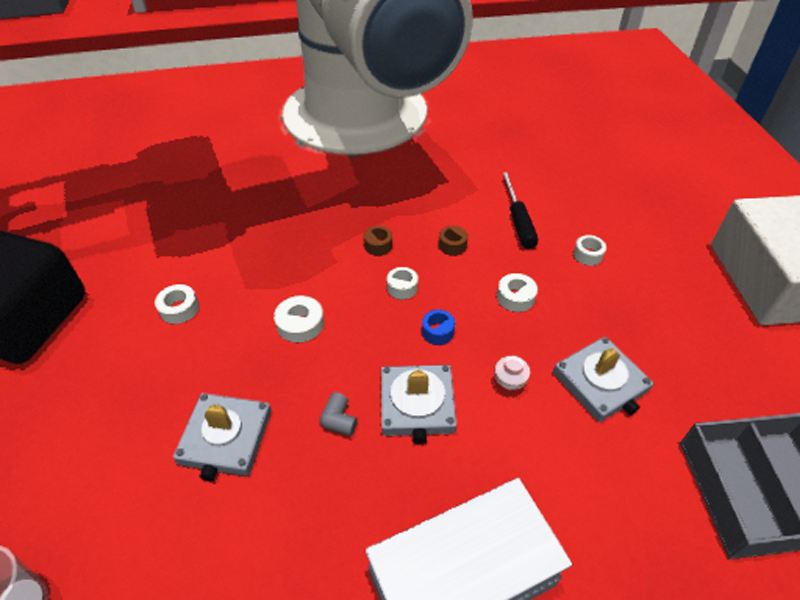

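The top view (800 px scale) shows the D-rings: large at (498,319), medium at (273,307) and small at (387,345). The stems are medium at (231,191), large at (403,203) and small at (571,205), with all nozzles on the far side. The plain rings are at (175,350) and (615,363). The scene view agrees with this.

```bash
cat > h.py <<'E'
import cv2, numpy as np
def ray(d,px,z):
    px=np.asarray(px,float).reshape(-1,1,2)
    K=np.array([[d['fx'],0,d['cx']],[0,d['fy'],d['cy']],[0,0,1]])
    u=cv2.undistortPoints(px,K,np.array(d['dist'])).reshape(-1,2)
    W=np.array(d['world_to_cam']);R,t=W[:3,:3],W[:3,3];o=-R.T@t
    v=np.c_[u[:,0],-u[:,1],-np.ones(len(u))]@R
    return (o+v*((z-o[2])/v[:,2])[:,None])[:,:2]
def proj(d,P):
    W=np.array(d['world_to_cam']);c=np.atleast_2d(P)@W[:3,:3].T+W[:3,3]
    K=np.array([[d['fx'],0,d['cx']],[0,d['fy'],d['cy']],[0,0,1]])
    return cv2.projectPoints((c*[1,-1,-1]).reshape(-1,1,3),np.zeros(3),np.zeros(3),K,np.array(d['dist']))[0].reshape(-1,2)
S=6
def crop(d,c,r):
    "crop magnified S times (patch, function from patch points to pixels)"
    x,y=[int(round(v-r)) for v in c]
    p=cv2.resize(d['img'][y:y+2*r,x:x+2*r],None,fx=S,fy=S,interpolation=cv2.INTER_CUBIC)
    return p,lambda q:(np.asarray(q,float).reshape(-1,2)+.5)/S-.5+[x,y]
def cents(m,minA=100,mode=cv2.RETR_EXTERNAL):
    cs=cv2.findContours(m,mode,cv2.CHAIN_APPROX_NONE)[0]
    return sorted([c for c in cs if cv2.contourArea(c)>minA],key=cv2.contourArea)[::-1]
def near(cs,r):
    return min(cs,key=lambda c:np.linalg.norm(c.reshape(-1,2).mean(0)-r*S))
E
cat > m.py <<'E'
from h import *
import pickle
D=pickle.load(open('i0.pkl','rb')); T=D['top'];Sc=D['scene']
tiles=[]
for n,p in dict(large=(498,319),medium=(273,307),small=(387,345)).items():
    c=np.array(p)/1.5625
    for cam in (T,Sc):
        if cam is Sc: c=proj(Sc,[*xy,.011])[0]
        P,f=crop(cam,c,24); hsv=cv2.cvtColor(P,cv2.COLOR_BGR2HSV)
        w=(hsv[...,1]<128).astype(np.uint8)*255
        o=near(cents(w,1500),24)
        W=ray(cam,f(o),.011); (cc,rr)=cv2.minEnclosingCircle(W.astype(np.float32))
        M=cv2.moments(W.astype(np.float32)); xyc=np.array([M['m10'],M['m01']])/M['m00']
        if cam is T: xy=xyc
        print('ring',n,'cent',(xyc*1e3).round(1),'circ',(np.array(cc)*1e3).round(1),round(rr*2e3,1))
        h=np.zeros_like(w);cv2.drawContours(h,[o],-1,255,-1)
        hole=cents(h&~w,200)
        if hole:
            H=ray(cam,f(hole[0]),.011 if cam is T else .022)
            # longest nearly straight run
            k=len(H);best=(0,)
            for i in range(k):
                for L in range(k//5,k//2):
                    s=H[np.arange(i,i+L)%k]; a,b=s[0],s[-1]; v=b-a; l=np.hypot(*v)
                    if l<1e-4: continue
                    dv=np.abs(np.cross(v,s-a))/l
                    if dv.max()<.0008 and l>best[0]: best=(l,s)
            if best[0]:
                s=best[1]; m=s.mean(0); v=np.linalg.svd(s-m)[2][0]; nn=np.array([-v[1],v[0]])
                if nn@(m-H.mean(0))<0: nn=-nn
                print('   flat ang deg',np.degrees(np.arctan2(nn[1],nn[0])).round(1),'len',round(best[0]*1e3,1),'dist',round(nn@(m-xy)*1e3,1))
            cv2.drawContours(P,hole[:1],-1,(255,0,0),1)
        cv2.drawContours(P,[o],-1,(0,255,0),1); tiles.append(cv2.resize(P,(200,200)))
for n,p in dict(large=(403,203),medium=(231,191),small=(571,205)).items():
    c=np.array(p)/1.5625
    for cam in (T,Sc):
        if cam is Sc: c=proj(Sc,[*xy,.023])[0]
        P,f=crop(cam,c,36 if cam is T else 40); r=36 if cam is T else 40
        hsv=cv2.cvtColor(P,cv2.COLOR_BGR2HSV)
        red=((hsv[...,1]>150)&((hsv[...,0]<6)|(hsv[...,0]>172)))
        b=(~red&(hsv[...,2]>75)).astype(np.uint8)*255
        b=cv2.morphologyEx(b,cv2.MORPH_OPEN,np.ones((25,25),np.uint8))
        o=near(cents(b,3000),r); Q=ray(cam,f(o),.02)
        (bc,sz,an)=cv2.minAreaRect((Q*1e3).astype(np.float32))
        g=(hsv[...,1]<40)&(hsv[...,2]>215)
        br=(hsv[...,1]>80)&(hsv[...,0]>8)&(hsv[...,0]<40)
        w=cv2.morphologyEx(((g|br)*255).astype(np.uint8),cv2.MORPH_OPEN,np.ones((13,13),np.uint8))
        q=near(cents(w,1500),r); E=ray(cam,f(q),.023); M=cv2.moments(E.astype(np.float32)); e=np.array([M['m10'],M['m01']])/M['m00']
        if cam is T: xy=e
        blk=(hsv[...,2]<60).astype(np.uint8)*255
        nz=[tuple((ray(cam,f(k.reshape(-1,2).mean(0)),.012)[0]*1e3).round()) for k in cents(blk,200)][:3]
        print('stem',n,'disc',(e*1e3).round(1),'d',round(2e3*np.sqrt(M['m00']/np.pi),1),'block',np.round(bc,1),np.round(sz,1),'ang',round(an,1),'nz',nz)
        cv2.drawContours(P,[o],-1,(255,0,0),1);cv2.drawContours(P,[q],-1,(0,255,0),1); tiles.append(cv2.resize(P,(200,200)))
cv2.imwrite('pics/t1.png',np.vstack([np.hstack(tiles[i:i+4]) for i in(0,4,8)]))
E
python3 -W ignore m.py
```

```text
ring large cent [ 499.3 -136.5] circ [ 499.2 -136.4] 66.3
   flat ang deg -21.1 len 22.2 dist 3.3
ring large cent [ 498.6 -136.1] circ [ 498.9 -136. ] 80.1
ring medium cent [505.9 157.3] circ [505.1 157.5] 56.7
   flat ang deg 34.6 len 22.2 dist 2.9
ring medium cent [506.7 156.5] circ [507.4 157.3] 72.3
ring small cent [461.2   7.2] circ [461.3   7.3] 44.3
   flat ang deg -27.2 len 24.0 dist 3.7
ring small cent [461.6   7.2] circ [461.9   6.9] 61.5
stem large disc [646.4  -8.4] d 62.1 block [643.9  -8. ] [85.1 87. ] ang 81.8 nz [(np.float64(694.0), np.float64(-16.0))]
stem large disc [648.7  -9.4] d 51.8 block [651.1  -9.8] [84.3 92.3] ang 81.1 nz [(np.float64(694.0), np.float64(-16.0))]
stem medium disc [657.8 217.7] d 51.9 block [655.6 215.4] [86.2 86.4] ang 20.8 nz [(np.float64(702.0), np.float64(233.0))]
stem medium disc [660.3 216. ] d 42.0 block [660.6 214.5] [86.5 86.1] ang 20.7 nz [(np.float64(703.0), np.float64(231.0))]
stem small disc [ 651.8 -229.2] d 30.7 block [ 649.5 -228.5] [86.9 86.3] ang 70.4 nz [(np.float64(696.0), np.float64(-246.0))]
stem small disc [ 653.6 -230.4] d 31.1 block [ 653.6 -230.5] [85.  89.2] ang 70.1 nz [(np.float64(696.0), np.float64(-246.0)), (np.float64(682.0), np.float64(-197.0)), (np.float64(650.0), np.float64(-185.0))]
```

View pics/t1.png

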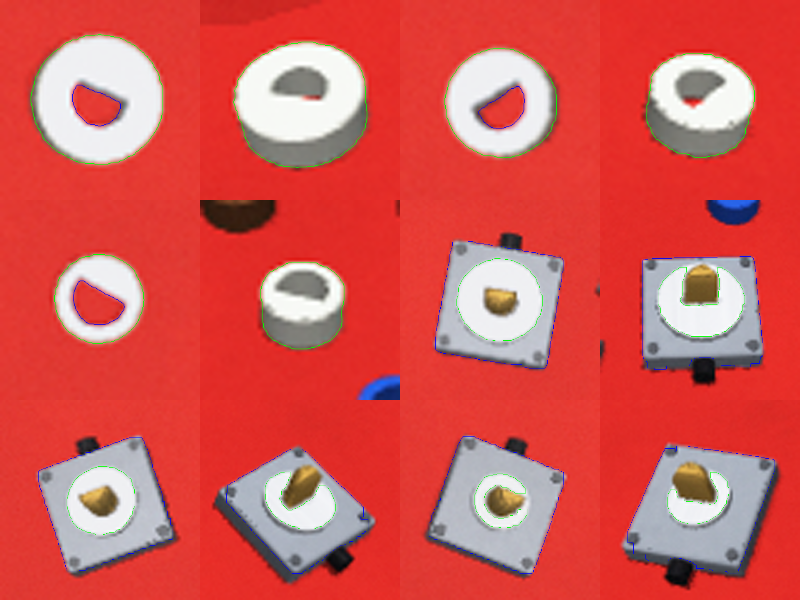

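All contours fit well. The scene camera's disc centroids are biased by the occluding stem, so I redo the discs with hulls and plan the moves.

```bash
cat >> m.py <<'E'
print('---')
for n,p in dict(large=(646,-8.5),medium=(658,217.5),small=(652,-229)).items():
    for cam in (T,Sc):
        c=proj(cam,[p[0]/1e3,p[1]/1e3,.026])[0]
        P,f=crop(cam,c,30); hsv=cv2.cvtColor(P,cv2.COLOR_BGR2HSV)
        w=((hsv[...,1]<30)&(hsv[...,2]>215)).astype(np.uint8)*255
        o=np.vstack([k for k in cents(w,300) if np.linalg.norm(k.reshape(-1,2)-30*S,axis=1).max()<150])
        h=cv2.convexHull(o); E=ray(cam,f(h),.026)*1e3
        (q,a,_)=cv2.fitEllipse(np.float32(E)); M=cv2.moments(E.astype(np.float32))
        print(n,np.round(q,1),np.round(a,1),np.round([M['m10']/M['m00'],M['m01']/M['m00']],1))
E
python3 -W ignore m.py | sed '1,/---/d'
```

```text
large [645.6  -8.4] [61.9 63.1] [645.7  -8.4]
large [645.4  -8.8] [62.1 62.6] [645.4  -8.8]
medium [657.  216.8] [51.8 53. ] [657.1 216.9]
medium [657.8 216. ] [51.5 52.4] [658.3 215.6]
small [ 650.6 -230.4] [41.6 42.6] [ 650.6 -230.4]
small [ 649.4 -230.6] [42.1 42.5] [ 650.7 -230.2]
```

```bash
cat > go.py <<'E'
import sys,numpy as np
from cell import manip
from scipy.spatial.transform import Rotation as R
o=manip.get_obs();r=R.from_quat(o['eef_rot']);p=o['position']
a0=np.degrees(np.arctan2(*r.as_matrix()[1::-1,0]))
print('t',round(o['clock'],2),'p',(p*1e3).round(1),'a',a0.round(2),'open',round(o['opening'],3),'gf',round(o['grasp_force'],1),'F',np.round(o['wrist_force'],1))
for s in sys.argv[1:]:
    x,y,z,a=map(float,s.split(','))
    T=R.from_euler('z',a,degrees=True)*R.from_matrix(np.diag([1.,-1,-1]))
    print(s,'shift cm',(r.inv().apply(np.array([x,y,z])/1e3-p)*100).round(2),'turn',(r.inv()*T).as_rotvec().round(4))
E
python3 go.py 499,-136.3,120,18.4 499,-136.3,40,18.4 499,-136.3,-2,18.4
```

```text
t 0.1 p [ 197.6 -592.6  230.7] a 18.44 open 0.997 gf 0.0 F [ 0.2 -0.3 -0.2]
499,-136.3,120,18.4 shift cm [ 43.03 -33.74  11.12] turn [-0.0011 -0.0001  0.0007]
499,-136.3,40,18.4 shift cm [ 43.02 -33.73  19.12] turn [-0.0011 -0.0001  0.0007]
499,-136.3,-2,18.4 shift cm [ 43.02 -33.73  23.32] turn [-0.0011 -0.0001  0.0007]
```

Request:
send_rows(
  targets=[
    {"dx": 43.03,"dy": -33.74,"dz": 11.1,"jaw": 1},
    {"dx": 43.03,"dy": -33.74,"dz": 11.1,"jaw": 1},
    {"dx": 43.03,"dy": -33.74,"dz": 11.1,"jaw": 1},
    {"dx": 43.03,"dy": -33.74,"dz": 11.1,"jaw": 1},
    {"dx": 43.03,"dy": -33.74,"dz": 11.1,"jaw": 1},
    {"dx": 43.03,"dy": -33.74,"dz": 11.1,"jaw": 1},
    {"dx": 43.03,"dy": -33.74,"dz": 11.1,"jaw": 1},
    {"dx": 43.03,"dy": -33.74,"dz": 11.1,"jaw": 1},
  ],
)

```text
invalid input
```

```bash
python3 go.py 499,-136.3,120,18.4
```

```text
t 0.1 p [ 197.6 -592.6  230.7] a 18.44 open 0.997 gf 0.0 F [ 0.2 -0.3 -0.2]
499,-136.3,120,18.4 shift cm [ 43.03 -33.74  11.12] turn [-0.0011 -0.0001  0.0007]
```

Request:
send_rows(
  targets=[
    {"dx": 43.03,"dy": -33.74,"dz": 11.1,"ax": 0,"ay": 0,"az": 0,"jaw": 1},
    {"dx": 43.03,"dy": -33.74,"dz": 11.1,"ax": 0,"ay": 0,"az": 0,"jaw": 1},
    {"dx": 43.03,"dy": -33.74,"dz": 11.1,"ax": 0,"ay": 0,"az": 0,"jaw": 1},
    {"dx": 43.03,"dy": -33.74,"dz": 11.1,"ax": 0,"ay": 0,"az": 0,"jaw": 1},
    {"dx": 43.03,"dy": -33.74,"dz": 11.1,"ax": 0,"ay": 0,"az": 0,"jaw": 1},
    {"dx": 43.03,"dy": -33.74,"dz": 11.1,"ax": 0,"ay": 0,"az": 0,"jaw": 1},
    {"dx": 43.03,"dy": -33.74,"dz": 11.1,"ax": 0,"ay": 0,"az": 0,"jaw": 1},
    {"dx": 43.03,"dy": -33.74,"dz": 11.1,"ax": 0,"ay": 0,"az": 0,"jaw": 1},
  ],
)

```text
clock: 0.77
position: [0.3783, -0.3185, 0.1646]
eef_rot: [0.987, 0.16, -0.0, -0.0]
wrist_force: [0.9, -0.3, -0.3]
opening: 1.001
grasp_force: 0.0
```

```bash
python3 go.py 499,-136.3,120,18.4
```

```text
t 0.77 p [ 378.3 -318.5  164.6] a 18.42 open 1.001 gf 0.0 F [ 0.9 -0.3 -0.3]
499,-136.3,120,18.4 shift cm [ 17.21 -13.48   4.46] turn [-0.0001  0.      0.0004]
```

Request:
send_rows(
  targets=[
    {"dx": 17.2,"dy": -13.48,"dz": 4.4,"ax": 0,"ay": 0,"az": 0,"jaw": 1},
    {"dx": 17.2,"dy": -13.48,"dz": 4.4,"ax": 0,"ay": 0,"az": 0,"jaw": 1},
    {"dx": 17.2,"dy": -13.48,"dz": 4.4,"ax": 0,"ay": 0,"az": 0,"jaw": 1},
    {"dx": 17.2,"dy": -13.48,"dz": 4.4,"ax": 0,"ay": 0,"az": 0,"jaw": 1},
    {"dx": 17.2,"dy": -13.48,"dz": 4.4,"ax": 0,"ay": 0,"az": 0,"jaw": 1},
    {"dx": 17.2,"dy": -13.48,"dz": 4.4,"ax": 0,"ay": 0,"az": 0,"jaw": 1},
    {"dx": 17.2,"dy": -13.48,"dz": 8.4,"ax": 0,"ay": 0,"az": 0,"jaw": 1},
    {"dx": 17.2,"dy": -13.48,"dz": 10.4,"ax": 0,"ay": 0,"az": 0,"jaw": 1},
  ],
)

```text
clock: 1.43
position: [0.4986, -0.1367, 0.059]
eef_rot: [0.987, 0.161, -0.0, -0.0]
wrist_force: [-1.3, -0.9, -0.7]
opening: 1.001
grasp_force: 0.0
```

```bash
python3 go.py 499,-136.3,-2,18.4
```

```text
t 1.43 p [ 498.6 -136.7   59. ] a 18.58 open 1.001 gf 0.0 F [-1.3 -0.9 -0.7]
499,-136.3,-2,18.4 shift cm [ 0.05 -0.02  6.1 ] turn [-0.0001  0.      0.0031]
```

Request:
send_rows(
  targets=[
    {"dx": 0,"dy": 0,"dz": 3.5,"ax": 0,"ay": 0,"az": 0,"jaw": 1},
    {"dx": 0,"dy": 0,"dz": 5.5,"ax": 0,"ay": 0,"az": 0,"jaw": 1},
    {"dx": 0,"dy": 0,"dz": 6.2,"ax": 0,"ay": 0,"az": 0,"jaw": 1},
    {"dx": 0,"dy": 0,"dz": 6.2,"ax": 0,"ay": 0,"az": 0,"jaw": 0.5},
    {"dx": 0,"dy": 0,"dz": 6.2,"ax": 0,"ay": 0,"az": 0,"jaw": 0.5},
    {"dx": 0,"dy": 0,"dz": 6.2,"ax": 0,"ay": 0,"az": 0,"jaw": 0.5},
    {"dx": 0,"dy": 0,"dz": 6.2,"ax": 0,"ay": 0,"az": 0,"jaw": 0.5},
    {"dx": 0,"dy": 0,"dz": 6.2,"ax": 0,"ay": 0,"az": 0,"jaw": 0.5},
  ],
)

```text
clock: 2.1
position: [0.4991, -0.1385, 0.0003]
eef_rot: [0.987, 0.16, 0.001, 0.001]
wrist_force: [0.2, -0.0, 7.9]
opening: 0.704
grasp_force: 65.5
```

```bash
python3 go.py 499,-136.3,90,18.4
```

```text
t 2.1 p [ 4.991e+02 -1.385e+02  3.000e-01] a 18.43 open 0.704 gf 65.5 F [ 0.2 -0.   7.9]
499,-136.3,90,18.4 shift cm [ 0.07 -0.2  -8.97] turn [ 0.0015 -0.0018  0.0005]
```

Request:
send_rows(
  targets=[
    {"dx": 0,"dy": 0,"dz": -1,"ax": 0,"ay": 0,"az": 0,"jaw": 0.5},
    {"dx": 0,"dy": 0,"dz": -4,"ax": 0,"ay": 0,"az": 0,"jaw": 0.5},
    {"dx": 0,"dy": 0,"dz": -8,"ax": 0,"ay": 0,"az": 0,"jaw": 0.5},
    {"dx": 0,"dy": 0,"dz": -10.2,"ax": 0,"ay": 0,"az": 0,"jaw": 0.5},
    {"dx": 0,"dy": 0,"dz": -10.2,"ax": 0,"ay": 0,"az": 0,"jaw": 0.5},
  ],
)

```text
clock: 2.52
position: [0.5005, -0.1389, 0.1064]
eef_rot: [0.987, 0.16, 0.003, 0.002]
wrist_force: [1.0, 0.2, -0.1]
opening: 0.701
grasp_force: 65.3
```

```bash
python3 go.py 645.5,-8.6,100,31
```

```text
t 2.52 p [ 500.5 -138.9  106.4] a 18.44 open 0.701 gf 65.3 F [ 1.   0.2 -0.1]
645.5,-8.6,100,31 shift cm [17.87 -7.78  0.7 ] turn [ 0.0055 -0.0052 -0.2191]
```

Request:
send_rows(
  targets=[
    {"dx": 0,"dy": 0,"dz": 0,"ax": 0,"ay": 0,"az": 0,"jaw": 0.5},
    {"dx": 0,"dy": 0,"dz": 0,"ax": 0,"ay": 0,"az": 0,"jaw": 0.5},
    {"dx": 0,"dy": 0,"dz": 0,"ax": 0,"ay": 0,"az": 0,"jaw": 0.5},
  ],
)

```text
clock: 2.77
position: [0.4977, -0.1379, 0.1004]
eef_rot: [0.987, 0.16, -0.001, -0.0]
wrist_force: [-1.2, 0.7, -0.9]
opening: 0.698
grasp_force: 65.3
```

```bash
python3 go.py 645.5,-8.6,100,31
```

```text
t 2.77 p [ 497.7 -137.9  100.4] a 18.44 open 0.698 gf 65.3 F [-1.2  0.7 -0.9]
645.5,-8.6,100,31 shift cm [18.11 -7.59  0.03] turn [-0.001   0.0009 -0.2193]
```

Request:
send_rows(
  targets=[
    {"dx": 3,"dy": -1.3,"dz": 0,"ax": 0,"ay": 0,"az": -0.04,"jaw": 0.5},
    {"dx": 6.5,"dy": -2.8,"dz": 0,"ax": 0,"ay": 0,"az": -0.09,"jaw": 0.5},
    {"dx": 10,"dy": -4.3,"dz": 0,"ax": 0,"ay": 0,"az": -0.14,"jaw": 0.5},
    {"dx": 13.5,"dy": -5.7,"dz": 0,"ax": 0,"ay": 0,"az": -0.19,"jaw": 0.5},
    {"dx": 16.3,"dy": -6.8,"dz": 0,"ax": 0,"ay": 0,"az": -0.22,"jaw": 0.5},
    {"dx": 18.05,"dy": -7.6,"dz": 0,"ax": 0,"ay": 0,"az": -0.22,"jaw": 0.5},
    {"dx": 18.05,"dy": -7.6,"dz": 1.2,"ax": 0,"ay": 0,"az": -0.22,"jaw": 0.5},
    {"dx": 18.05,"dy": -7.6,"dz": 2,"ax": 0,"ay": 0,"az": -0.22,"jaw": 0.5},
  ],
)

```text
clock: 3.43
position: [0.6452, -0.0081, 0.0789]
eef_rot: [0.963, 0.268, -0.001, -0.0]
wrist_force: [-0.4, -0.9, -1.4]
opening: 0.704
grasp_force: 65.3
```

Request:
send_rows(
  targets=[
    {"dx": 0,"dy": 0,"dz": 0,"ax": 0,"ay": 0,"az": 0,"jaw": 0.5},
    {"dx": 0,"dy": 0,"dz": 0,"ax": 0,"ay": 0,"az": 0,"jaw": 0.5},
    {"dx": 0,"dy": 0,"dz": 0,"ax": 0,"ay": 0,"az": 0,"jaw": 0.5},
    {"dx": 0,"dy": 0,"dz": 0,"ax": 0,"ay": 0,"az": 0,"jaw": 0.5},
  ],
)

```text
clock: 3.77
position: [0.6453, -0.0096, 0.0814]
eef_rot: [0.964, 0.267, 0.0, 0.0]
wrist_force: [0.5, -0.1, -1.1]
opening: 0.701
grasp_force: 65.3
```

```bash
python3 go.py 645.5,-8.6,80,31; python3 - <<'E'
from cell import manip
import cv2,numpy as np
from h import *
d=manip.get_image('scene');t=manip.get_image('top')
c=proj(d,[.6455,-.0086,.07])[0];x,y=map(int,c)
c=proj(t,[.6455,-.0086,.07])[0];u,v=map(int,c)
A=[cv2.resize(i['img'][y-50:y+50,x-50:x+50],(400,400),interpolation=cv2.INTER_CUBIC) for i,x,y in((d,x,y),(t,u,v))]
cv2.imwrite('pics/c1.png',np.hstack(A))
E
```

```text
t 3.77 p [645.3  -9.6  81.4] a 30.99 open 0.701 gf 65.3 F [ 0.5 -0.1 -1.1]
645.5,-8.6,80,31 shift cm [ 0.06 -0.07  0.14] turn [ 0.0001 -0.0002 -0.0002]
```

View pics/c1.png

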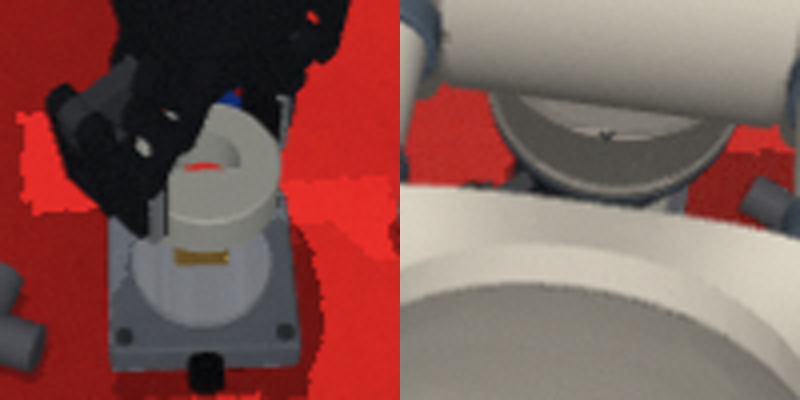

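The left half (scene) shows the large ring held level at about (222,185). It is above the stem, with the brass visible at (200,257) and the flats on the same (nozzle) side. The top view is blocked by the arm. I'll go down in stages and watch the force.

Request:
send_rows(
  targets=[
    {"dx": 0,"dy": 0,"dz": 1.5,"ax": 0,"ay": 0,"az": 0,"jaw": 0.5},
    {"dx": 0,"dy": 0,"dz": 2.5,"ax": 0,"ay": 0,"az": 0,"jaw": 0.5},
    {"dx": 0,"dy": 0,"dz": 3,"ax": 0,"ay": 0,"az": 0,"jaw": 0.5},
    {"dx": 0,"dy": 0,"dz": 3.5,"ax": 0,"ay": 0,"az": 0,"jaw": 0.5},
    {"dx": 0,"dy": 0,"dz": 4,"ax": 0,"ay": 0,"az": 0,"jaw": 0.5},
    {"dx": 0,"dy": 0,"dz": 4,"ax": 0,"ay": 0,"az": 0,"jaw": 0.5},
  ],
)

```text
clock: 4.37
position: [0.6451, -0.0089, 0.0401]
eef_rot: [0.964, 0.268, -0.0, -0.0]
wrist_force: [-0.5, -0.3, -0.7]
opening: 0.698
grasp_force: 65.3
```

```bash
python3 go.py 645.5,-8.6,26,31
```

```text
t 4.37 p [645.1  -8.9  40.1] a 31.04 open 0.698 gf 65.3 F [-0.5 -0.3 -0.7]
645.5,-8.6,26,31 shift cm [ 0.05 -0.01  1.41] turn [-0.0007  0.0009  0.0007]
```

No contact force, so the ring is on the stem. I lower it to the foot.

Request:
send_rows(
  targets=[
    {"dx": 0,"dy": 0,"dz": 0.6,"ax": 0,"ay": 0,"az": 0,"jaw": 0.5},
    {"dx": 0,"dy": 0,"dz": 1.0,"ax": 0,"ay": 0,"az": 0,"jaw": 0.5},
    {"dx": 0,"dy": 0,"dz": 1.3,"ax": 0,"ay": 0,"az": 0,"jaw": 0.5},
    {"dx": 0,"dy": 0,"dz": 1.45,"ax": 0,"ay": 0,"az": 0,"jaw": 0.5},
    {"dx": 0,"dy": 0,"dz": 1.45,"ax": 0,"ay": 0,"az": 0,"jaw": 0.5},
    {"dx": 0,"dy": 0,"dz": 1.45,"ax": 0,"ay": 0,"az": 0,"jaw": 0.5},
  ],
)

```text
clock: 4.87
position: [0.6456, -0.0089, 0.0265]
eef_rot: [0.964, 0.268, 0.0, 0.0]
wrist_force: [0.2, 0.1, -0.6]
opening: 0.701
grasp_force: 65.3
```

Request:
send_rows(
  targets=[
    {"dx": 0,"dy": 0,"dz": 0.1,"ax": 0,"ay": 0,"az": 0,"jaw": 0.5},
    {"dx": 0,"dy": 0,"dz": 0.2,"ax": 0,"ay": 0,"az": 0,"jaw": 0.5},
    {"dx": 0,"dy": 0,"dz": 0.25,"ax": 0,"ay": 0,"az": 0,"jaw": 0.5},
    {"dx": 0,"dy": 0,"dz": 0.25,"ax": 0,"ay": 0,"az": 0,"jaw": 0.5},
  ],
)

```text
clock: 5.2
position: [0.6457, -0.009, 0.0262]
eef_rot: [0.964, 0.268, 0.001, 0.0]
wrist_force: [-11.6, 0.1, 35.8]
opening: 0.7
grasp_force: 69.0
```

Seated: the force is 36 N at z≈26. I ease off, open and go up.

Request:
send_rows(
  targets=[
    {"dx": 0,"dy": 0,"dz": -0.15,"ax": 0,"ay": 0,"az": 0,"jaw": 0.5},
    {"dx": 0,"dy": 0,"dz": -0.15,"ax": 0,"ay": 0,"az": 0,"jaw": 1},
    {"dx": 0,"dy": 0,"dz": -0.15,"ax": 0,"ay": 0,"az": 0,"jaw": 1},
    {"dx": 0,"dy": 0,"dz": -0.15,"ax": 0,"ay": 0,"az": 0,"jaw": 1},
    {"dx": 0,"dy": 0,"dz": -0.15,"ax": 0,"ay": 0,"az": 0,"jaw": 1},
    {"dx": 0,"dy": 0,"dz": -2,"ax": 0,"ay": 0,"az": 0,"jaw": 1},
    {"dx": 0,"dy": 0,"dz": -6,"ax": 0,"ay": 0,"az": 0,"jaw": 1},
    {"dx": 0,"dy": 0,"dz": -9,"ax": 0,"ay": 0,"az": 0,"jaw": 1},
  ],
)

```text
clock: 5.87
position: [0.6453, -0.0089, 0.1151]
eef_rot: [0.964, 0.268, -0.001, -0.0]
wrist_force: [1.5, 0.7, 1.0]
opening: 0.998
grasp_force: 0.0
```

```bash
python3 go.py 506.3,157,115,31 506.3,157,-1,31; python3 - <<'E'
from cell import manip
import cv2,numpy as np
from h import *
d=manip.get_image('scene')
x,y=map(int,proj(d,[.6455,-.0086,.05])[0])
cv2.imwrite('pics/c2.png',cv2.resize(d['img'][y-40:y+40,x-40:x+40],(400,400),interpolation=cv2.INTER_CUBIC))
E
```

```text
t 5.87 p [645.3  -8.9 115.1] a 31.04 open 0.998 gf 0.0 F [1.5 0.7 1. ]
506.3,157,115,31 shift cm [-3.350e+00 -2.138e+01  2.000e-02] turn [-0.0007  0.0009  0.0007]
506.3,157,-1,31 shift cm [ -3.34 -21.37  11.62] turn [-0.0007  0.0009  0.0007]
```

View pics/c2.png

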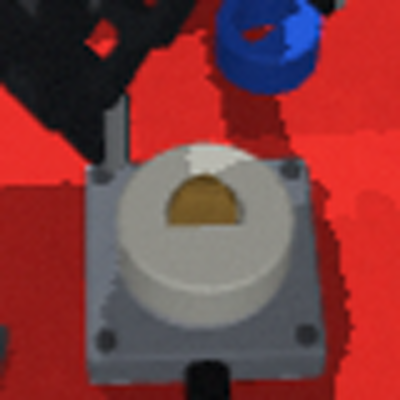

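The picture shows the large ring seated on its stem at about (205,235), with the brass in the bore and the flats aligned. Next is the medium ring.

Request:
send_rows(
  targets=[
    {"dx": -0.6,"dy": -4,"dz": 0,"ax": 0,"ay": 0,"az": 0,"jaw": 1},
    {"dx": -1.2,"dy": -8,"dz": 0,"ax": 0,"ay": 0,"az": 0,"jaw": 1},
    {"dx": -1.9,"dy": -12,"dz": 0,"ax": 0,"ay": 0,"az": 0,"jaw": 1},
    {"dx": -2.5,"dy": -16,"dz": 0,"ax": 0,"ay": 0,"az": 0,"jaw": 1},
    {"dx": -3.1,"dy": -19.5,"dz": 0,"ax": 0,"ay": 0,"az": 0,"jaw": 1},
    {"dx": -3.35,"dy": -21.4,"dz": 2,"ax": 0,"ay": 0,"az": 0,"jaw": 1},
    {"dx": -3.35,"dy": -21.4,"dz": 4.5,"ax": 0,"ay": 0,"az": 0,"jaw": 1},
    {"dx": -3.35,"dy": -21.4,"dz": 5.5,"ax": 0,"ay": 0,"az": 0,"jaw": 1},
  ],
)

```text
clock: 6.58
position: [0.5048, 0.1579, 0.057]
eef_rot: [0.963, 0.269, -0.001, -0.0]
wrist_force: [-0.2, -1.0, -1.7]
opening: 0.998
grasp_force: 0.0
```

Request:
send_rows(
  targets=[
    {"dx": 0,"dy": 0,"dz": 0,"ax": 0,"ay": 0,"az": 0,"jaw": 1},
    {"dx": 0,"dy": 0,"dz": 0,"ax": 0,"ay": 0,"az": 0,"jaw": 1},
    {"dx": 0,"dy": 0,"dz": 0,"ax": 0,"ay": 0,"az": 0,"jaw": 1},
  ],
)

```text
clock: 6.83
position: [0.5074, 0.1567, 0.0597]
eef_rot: [0.964, 0.267, 0.0, 0.0]
wrist_force: [-0.3, -0.5, 0.9]
opening: 0.999
grasp_force: 0.0
```

```bash
python3 go.py 506.3,157,0,31
```

```text
t 6.83 p [507.4 156.7  59.7] a 30.99 open 0.999 gf 0.0 F [-0.3 -0.5  0.9]
506.3,157,0,31 shift cm [-0.09 -0.09  5.97] turn [ 0.0004 -0.0009 -0.0002]
```

Request:
send_rows(
  targets=[
    {"dx": -0.04,"dy": -0.04,"dz": 3,"ax": 0,"ay": 0,"az": 0,"jaw": 1},
    {"dx": -0.04,"dy": -0.04,"dz": 5,"ax": 0,"ay": 0,"az": 0,"jaw": 1},
    {"dx": -0.04,"dy": -0.04,"dz": 5.7,"ax": 0,"ay": 0,"az": 0,"jaw": 1},
    {"dx": -0.04,"dy": -0.04,"dz": 5.7,"ax": 0,"ay": 0,"az": 0,"jaw": 0.4},
    {"dx": -0.04,"dy": -0.04,"dz": 5.7,"ax": 0,"ay": 0,"az": 0,"jaw": 0.4},
    {"dx": -0.04,"dy": -0.04,"dz": 5.7,"ax": 0,"ay": 0,"az": 0,"jaw": 0.4},
    {"dx": -0.04,"dy": -0.04,"dz": 5.7,"ax": 0,"ay": 0,"az": 0,"jaw": 0.4},
    {"dx": -0.04,"dy": -0.04,"dz": 5.7,"ax": 0,"ay": 0,"az": 0,"jaw": 0.4},
  ],
)

```text
clock: 7.5
position: [0.5068, 0.1573, 0.0038]
eef_rot: [0.964, 0.268, 0.001, 0.0]
wrist_force: [-2.6, -2.4, 13.1]
opening: 0.58
grasp_force: 60.2
```

Request:
send_rows(
  targets=[
    {"dx": 0,"dy": 0,"dz": -1,"ax": 0,"ay": 0,"az": 0,"jaw": 0.4},
    {"dx": 0,"dy": 0,"dz": -3.5,"ax": 0,"ay": 0,"az": 0,"jaw": 0.4},
    {"dx": 0,"dy": 0,"dz": -6.5,"ax": 0,"ay": 0,"az": 0,"jaw": 0.4},
    {"dx": 0,"dy": 0,"dz": -8.5,"ax": 0,"ay": 0,"az": 0,"jaw": 0.4},
    {"dx": 0,"dy": 0,"dz": -9,"ax": 0,"ay": 0,"az": 0,"jaw": 0.4},
    {"dx": 0,"dy": 0,"dz": -9,"ax": 0,"ay": 0,"az": 0,"jaw": 0.4},
    {"dx": 0,"dy": 0,"dz": -9,"ax": 0,"ay": 0,"az": 0,"jaw": 0.4},
  ],
)

```text
clock: 8.08
position: [0.506, 0.1573, 0.0923]
eef_rot: [0.964, 0.268, 0.0, 0.0]
wrist_force: [0.0, -0.2, -1.5]
opening: 0.579
grasp_force: 62.6
```

```bash
python3 go.py 657.4,216.5,82,17.1
```

```text
t 8.08 p [506.  157.3  92.3] a 31.04 open 0.579 gf 62.6 F [ 0.  -0.2 -1.5]
657.4,216.5,82,17.1 shift cm [16.03  2.74  1.05] turn [ 1.000e-04 -9.000e-04  2.434e-01]
```

Request:
send_rows(
  targets=[
    {"dx": 3,"dy": 0.5,"dz": 0,"ax": 0,"ay": 0,"az": 0.05,"jaw": 0.4},
    {"dx": 7,"dy": 1.2,"dz": 0,"ax": 0,"ay": 0,"az": 0.11,"jaw": 0.4},
    {"dx": 11,"dy": 1.9,"dz": 0,"ax": 0,"ay": 0,"az": 0.17,"jaw": 0.4},
    {"dx": 14,"dy": 2.4,"dz": 0,"ax": 0,"ay": 0,"az": 0.22,"jaw": 0.4},
    {"dx": 15.6,"dy": 2.7,"dz": 0,"ax": 0,"ay": 0,"az": 0.243,"jaw": 0.4},
    {"dx": 16.03,"dy": 2.74,"dz": 0,"ax": 0,"ay": 0,"az": 0.243,"jaw": 0.4},
    {"dx": 16.03,"dy": 2.74,"dz": 0.7,"ax": 0,"ay": 0,"az": 0.243,"jaw": 0.4},
    {"dx": 16.03,"dy": 2.74,"dz": 0.7,"ax": 0,"ay": 0,"az": 0.243,"jaw": 0.4},
  ],
)

```text
clock: 8.75
position: [0.6553, 0.2159, 0.0824]
eef_rot: [0.989, 0.149, -0.002, 0.0]
wrist_force: [-1.7, -0.7, -1.3]
opening: 0.583
grasp_force: 62.6
```

Request:
send_rows(
  targets=[
    {"dx": 0,"dy": 0,"dz": 0,"ax": 0,"ay": 0,"az": 0,"jaw": 0.4},
    {"dx": 0,"dy": 0,"dz": 0,"ax": 0,"ay": 0,"az": 0,"jaw": 0.4},
    {"dx": 0,"dy": 0,"dz": 0,"ax": 0,"ay": 0,"az": 0,"jaw": 0.4},
    {"dx": 0,"dy": 0,"dz": 0,"ax": 0,"ay": 0,"az": 0,"jaw": 0.4},
  ],
)

```text
clock: 9.08
position: [0.6571, 0.2163, 0.0853]
eef_rot: [0.989, 0.149, 0.0, 0.0]
wrist_force: [0.0, -1.0, 0.1]
opening: 0.581
grasp_force: 62.6
```

```bash
python3 go.py 657.4,216.5,44,17.1; python3 - <<'E'
from cell import manip
import cv2,numpy as np
from h import *
d=manip.get_image('scene')
x,y=map(int,proj(d,[.6574,.2165,.06])[0])
cv2.imwrite('pics/c3.png',cv2.resize(d['img'][y-45:y+45,x-45:x+45],(450,450),interpolation=cv2.INTER_CUBIC))
E
```

```text
t 9.08 p [657.1 216.3  85.3] a 17.12 open 0.581 gf 62.6 F [ 0.  -1.   0.1]
657.4,216.5,44,17.1 shift cm [ 0.03 -0.01  4.13] turn [ 0.     -0.0002  0.0004]
```

View pics/c3.png

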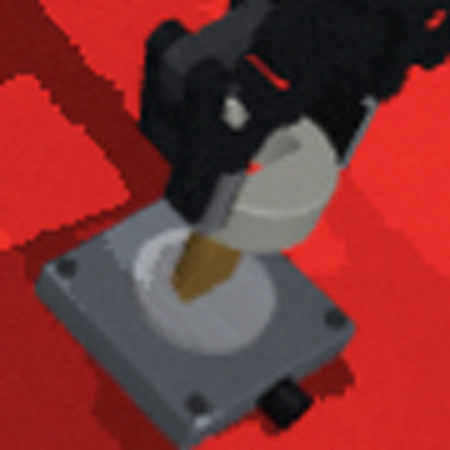

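The ring is level at about (280,190), up and to the right of the brass at (210,265), which fits its height above the stem. I'll go down in stages.

Request:
send_rows(
  targets=[
    {"dx": 0.02,"dy": 0,"dz": 1.2,"ax": 0,"ay": 0,"az": 0,"jaw": 0.4},
    {"dx": 0.02,"dy": 0,"dz": 2.1,"ax": 0,"ay": 0,"az": 0,"jaw": 0.4},
    {"dx": 0.02,"dy": 0,"dz": 2.8,"ax": 0,"ay": 0,"az": 0,"jaw": 0.4},
    {"dx": 0.02,"dy": 0,"dz": 3.4,"ax": 0,"ay": 0,"az": 0,"jaw": 0.4},
    {"dx": 0.02,"dy": 0,"dz": 4,"ax": 0,"ay": 0,"az": 0,"jaw": 0.4},
    {"dx": 0.02,"dy": 0,"dz": 4,"ax": 0,"ay": 0,"az": 0,"jaw": 0.4},
  ],
)

```text
clock: 9.63
position: [0.6568, 0.2163, 0.0433]
eef_rot: [0.989, 0.149, -0.001, 0.0]
wrist_force: [0.3, 0.8, -0.0]
opening: 0.579
grasp_force: 62.6
```

```bash
python3 go.py 657.4,216.5,29.5,17.1
```

```text
t 9.63 p [656.8 216.3  43.3] a 17.12 open 0.579 gf 62.6 F [ 0.3  0.8 -0. ]
657.4,216.5,29.5,17.1 shift cm [0.06 0.   1.38] turn [-0.0001  0.0021  0.0004]
```

Request:
send_rows(
  targets=[
    {"dx": 0.02,"dy": 0,"dz": 0.5,"ax": 0,"ay": 0,"az": 0,"jaw": 0.4},
    {"dx": 0.02,"dy": 0,"dz": 0.9,"ax": 0,"ay": 0,"az": 0,"jaw": 0.4},
    {"dx": 0.02,"dy": 0,"dz": 1.2,"ax": 0,"ay": 0,"az": 0,"jaw": 0.4},
    {"dx": 0.02,"dy": 0,"dz": 1.4,"ax": 0,"ay": 0,"az": 0,"jaw": 0.4},
    {"dx": 0.02,"dy": 0,"dz": 1.4,"ax": 0,"ay": 0,"az": 0,"jaw": 0.4},
  ],
)

```text
clock: 10.05
position: [0.6576, 0.2166, 0.0306]
eef_rot: [0.989, 0.149, -0.0, 0.0]
wrist_force: [-0.2, -0.5, -0.9]
opening: 0.582
grasp_force: 62.6
```

Request:
send_rows(
  targets=[
    {"dx": 0,"dy": 0,"dz": 0.08,"ax": 0,"ay": 0,"az": 0,"jaw": 0.4},
    {"dx": 0,"dy": 0,"dz": 0.16,"ax": 0,"ay": 0,"az": 0,"jaw": 0.4},
    {"dx": 0,"dy": 0,"dz": 0.16,"ax": 0,"ay": 0,"az": 0,"jaw": 0.4},
  ],
)

```text
clock: 10.3
position: [0.6579, 0.2166, 0.0299]
eef_rot: [0.989, 0.149, 0.0, -0.0]
wrist_force: [-0.7, 0.2, 3.4]
opening: 0.581
grasp_force: 63.0
```

Contact with the foot. I open and go up, then move towards the small ring.

Request:
send_rows(
  targets=[
    {"dx": 0,"dy": 0,"dz": 0,"ax": 0,"ay": 0,"az": 0,"jaw": 1},
    {"dx": 0,"dy": 0,"dz": 0,"ax": 0,"ay": 0,"az": 0,"jaw": 1},
    {"dx": 0,"dy": 0,"dz": 0,"ax": 0,"ay": 0,"az": 0,"jaw": 1},
    {"dx": 0,"dy": 0,"dz": 0,"ax": 0,"ay": 0,"az": 0,"jaw": 1},
    {"dx": 0,"dy": 0,"dz": 0,"ax": 0,"ay": 0,"az": 0,"jaw": 1},
    {"dx": 0,"dy": 0,"dz": -2,"ax": 0,"ay": 0,"az": 0,"jaw": 1},
    {"dx": 0,"dy": 0,"dz": -6,"ax": 0,"ay": 0,"az": 0,"jaw": 1},
    {"dx": 0,"dy": 0,"dz": -8.5,"ax": 0,"ay": 0,"az": 0,"jaw": 1},
  ],
)

```text
clock: 10.97
position: [0.6581, 0.2167, 0.1166]
eef_rot: [0.989, 0.149, 0.0, -0.0]
wrist_force: [2.0, -0.0, 0.6]
opening: 1.002
grasp_force: 0.0
```

```bash
python3 go.py 461.4,7.2,115,17.1 461.4,7.2,60,17.1; python3 - <<'E'
from cell import manip
import cv2,numpy as np
from h import *
d=manip.get_image('scene')
x,y=map(int,proj(d,[.6574,.2165,.05])[0])
cv2.imwrite('pics/c4.png',cv2.resize(d['img'][y-40:y+40,x-40:x+40],(400,400),interpolation=cv2.INTER_CUBIC))
E
```

```text
t 10.97 p [658.1 216.7 116.6] a 17.12 open 1.002 gf 0.0 F [ 2.  -0.   0.6]
461.4,7.2,115,17.1 shift cm [-24.97  14.23   0.14] turn [ 0.     -0.0008  0.0004]
461.4,7.2,60,17.1 shift cm [-24.97  14.23   5.64] turn [ 0.     -0.0008  0.0004]
```

View pics/c4.png

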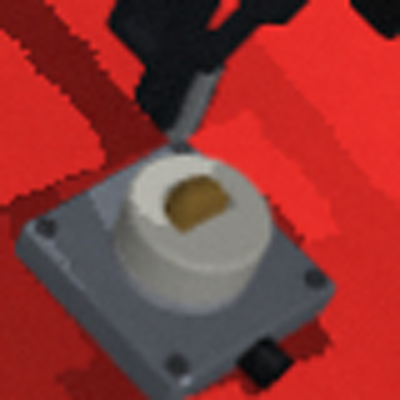

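The medium ring is seated on its stem with the flats matched, at about (195,230). Next is the small ring; the fingers close along world y, clear of the look-alikes.

Request:
send_rows(
  targets=[
    {"dx": -25,"dy": 14.2,"dz": 0,"ax": 0,"ay": 0,"az": 0,"jaw": 1},
    {"dx": -25,"dy": 14.2,"dz": 0,"ax": 0,"ay": 0,"az": 0,"jaw": 1},
    {"dx": -25,"dy": 14.2,"dz": 0,"ax": 0,"ay": 0,"az": 0,"jaw": 1},
    {"dx": -25,"dy": 14.2,"dz": 0,"ax": 0,"ay": 0,"az": 0,"jaw": 1},
    {"dx": -25,"dy": 14.2,"dz": 0,"ax": 0,"ay": 0,"az": 0,"jaw": 1},
    {"dx": -25,"dy": 14.2,"dz": 0,"ax": 0,"ay": 0,"az": 0,"jaw": 1},
    {"dx": -25,"dy": 14.2,"dz": 0,"ax": 0,"ay": 0,"az": 0,"jaw": 0.85},
    {"dx": -25,"dy": 14.2,"dz": 2,"ax": 0,"ay": 0,"az": 0,"jaw": 0.85},
  ],
)

```text
clock: 11.68
position: [0.4572, 0.0042, 0.0964]
eef_rot: [0.989, 0.148, 0.0, 0.0]
wrist_force: [3.1, 1.8, 0.3]
opening: 0.848
grasp_force: 0.0
```

Request:
send_rows(
  targets=[
    {"dx": 0,"dy": 0,"dz": 2.5,"ax": 0,"ay": 0,"az": 0,"jaw": 0.85},
    {"dx": 0,"dy": 0,"dz": 3.5,"ax": 0,"ay": 0,"az": 0,"jaw": 0.85},
    {"dx": 0,"dy": 0,"dz": 3.5,"ax": 0,"ay": 0,"az": 0,"jaw": 0.85},
    {"dx": 0,"dy": 0,"dz": 3.5,"ax": 0,"ay": 0,"az": 0,"jaw": 0.85},
    {"dx": 0,"dy": 0,"dz": 3.5,"ax": 0,"ay": 0,"az": 0,"jaw": 0.85},
  ],
)

```text
clock: 12.1
position: [0.4611, 0.0073, 0.06]
eef_rot: [0.989, 0.149, 0.0, 0.0]
wrist_force: [0.5, -0.2, 1.0]
opening: 0.851
grasp_force: 0.0
```

```bash
python3 go.py 461.4,7.2,4,17.1
```

```text
t 12.1 p [461.1   7.3  60. ] a 17.13 open 0.851 gf 0.0 F [ 0.5 -0.2  1. ]
461.4,7.2,4,17.1 shift cm [0.02 0.02 5.6 ] turn [ 0.0003 -0.0007  0.0006]
```

Request:
send_rows(
  targets=[
    {"dx": 0,"dy": 0,"dz": 3,"ax": 0,"ay": 0,"az": 0,"jaw": 0.85},
    {"dx": 0,"dy": 0,"dz": 4.8,"ax": 0,"ay": 0,"az": 0,"jaw": 0.85},
    {"dx": 0,"dy": 0,"dz": 5.4,"ax": 0,"ay": 0,"az": 0,"jaw": 0.85},
    {"dx": 0,"dy": 0,"dz": 5.4,"ax": 0,"ay": 0,"az": 0,"jaw": 0.3},
    {"dx": 0,"dy": 0,"dz": 5.4,"ax": 0,"ay": 0,"az": 0,"jaw": 0.3},
    {"dx": 0,"dy": 0,"dz": 5.4,"ax": 0,"ay": 0,"az": 0,"jaw": 0.3},
    {"dx": 0,"dy": 0,"dz": 5.4,"ax": 0,"ay": 0,"az": 0,"jaw": 0.3},
    {"dx": 0,"dy": 0,"dz": 5.4,"ax": 0,"ay": 0,"az": 0,"jaw": 0.3},
  ],
)

```text
clock: 12.77
position: [0.4612, 0.0073, 0.0068]
eef_rot: [0.989, 0.149, 0.001, 0.0]
wrist_force: [-1.3, 1.0, 10.4]
opening: 0.464
grasp_force: 59.2
```

Request:
send_rows(
  targets=[
    {"dx": 0,"dy": 0,"dz": -1,"ax": 0,"ay": 0,"az": 0,"jaw": 0.3},
    {"dx": 0,"dy": 0,"dz": -3.5,"ax": 0,"ay": 0,"az": 0,"jaw": 0.3},
    {"dx": 0,"dy": 0,"dz": -7,"ax": 0,"ay": 0,"az": 0,"jaw": 0.3},
    {"dx": 0,"dy": 0,"dz": -9.5,"ax": 0,"ay": 0,"az": 0,"jaw": 0.3},
    {"dx": 0,"dy": 0,"dz": -10,"ax": 0,"ay": 0,"az": 0,"jaw": 0.3},
    {"dx": 0,"dy": 0,"dz": -10,"ax": 0,"ay": 0,"az": 0,"jaw": 0.3},
    {"dx": 0,"dy": 0,"dz": -10,"ax": 0,"ay": 0,"az": 0,"jaw": 0.3},
  ],
)

```text
clock: 13.35
position: [0.4609, 0.0073, 0.1059]
eef_rot: [0.989, 0.149, 0.001, 0.0]
wrist_force: [0.5, -0.2, -0.4]
opening: 0.46
grasp_force: 60.7
```

```bash
python3 go.py 650.3,-230.4,90,24.6
```

```text
t 13.35 p [460.9   7.3 105.9] a 17.12 open 0.46 gf 60.7 F [ 0.5 -0.2 -0.4]
650.3,-230.4,90,24.6 shift cm [11.11 28.29  1.62] turn [ 0.0007 -0.0014 -0.1305]
```

Request:
send_rows(
  targets=[
    {"dx": 1.1,"dy": 2.8,"dz": 0,"ax": 0,"ay": 0,"az": -0.02,"jaw": 0.3},
    {"dx": 2.5,"dy": 6.4,"dz": 0,"ax": 0,"ay": 0,"az": -0.04,"jaw": 0.3},
    {"dx": 4,"dy": 10,"dz": 0,"ax": 0,"ay": 0,"az": -0.06,"jaw": 0.3},
    {"dx": 5.4,"dy": 13.8,"dz": 0,"ax": 0,"ay": 0,"az": -0.08,"jaw": 0.3},
    {"dx": 6.9,"dy": 17.5,"dz": 0,"ax": 0,"ay": 0,"az": -0.1,"jaw": 0.3},
    {"dx": 8.3,"dy": 21.2,"dz": 0,"ax": 0,"ay": 0,"az": -0.12,"jaw": 0.3},
    {"dx": 9.8,"dy": 24.9,"dz": 0.5,"ax": 0,"ay": 0,"az": -0.13,"jaw": 0.3},
    {"dx": 10.7,"dy": 27.2,"dz": 1,"ax": 0,"ay": 0,"az": -0.13,"jaw": 0.3},
  ],
)

```text
clock: 14.02
position: [0.6445, -0.2243, 0.0937]
eef_rot: [0.977, 0.213, -0.0, 0.0]
wrist_force: [-0.8, -0.7, -1.0]
opening: 0.461
grasp_force: 60.7
```

Request:
send_rows(
  targets=[
    {"dx": 0,"dy": 0,"dz": 0,"ax": 0,"ay": 0,"az": 0,"jaw": 0.3},
    {"dx": 0,"dy": 0,"dz": 0,"ax": 0,"ay": 0,"az": 0,"jaw": 0.3},
    {"dx": 0,"dy": 0,"dz": 0,"ax": 0,"ay": 0,"az": 0,"jaw": 0.3},
    {"dx": 0,"dy": 0,"dz": 0,"ax": 0,"ay": 0,"az": 0,"jaw": 0.3},
  ],
)

```text
clock: 14.35
position: [0.6421, -0.2201, 0.0947]
eef_rot: [0.977, 0.213, -0.001, -0.001]
wrist_force: [1.2, 0.4, 0.4]
opening: 0.462
grasp_force: 60.7
```

```bash
python3 go.py 650.3,-230.4,88,24.6
```

```text
t 14.35 p [ 642.1 -220.1   94.7] a 24.6 open 0.462 gf 60.7 F [1.2 0.4 0.4]
650.3,-230.4,88,24.6 shift cm [0.32 1.28 0.67] turn [-0.0014  0.0011  0.    ]
```

Request:
send_rows(
  targets=[
    {"dx": 0.2,"dy": 0.6,"dz": 0.3,"ax": 0,"ay": 0,"az": 0,"jaw": 0.3},
    {"dx": 0.35,"dy": 1.0,"dz": 0.6,"ax": 0,"ay": 0,"az": 0,"jaw": 0.3},
    {"dx": 0.38,"dy": 1.14,"dz": 0.7,"ax": 0,"ay": 0,"az": 0,"jaw": 0.3},
    {"dx": 0.38,"dy": 1.14,"dz": 0.7,"ax": 0,"ay": 0,"az": 0,"jaw": 0.3},
    {"dx": 0.38,"dy": 1.14,"dz": 0.7,"ax": 0,"ay": 0,"az": 0,"jaw": 0.3},
    {"dx": 0.38,"dy": 1.14,"dz": 0.7,"ax": 0,"ay": 0,"az": 0,"jaw": 0.3},
    {"dx": 0.38,"dy": 1.14,"dz": 0.7,"ax": 0,"ay": 0,"az": 0,"jaw": 0.3},
    {"dx": 0.38,"dy": 1.14,"dz": 0.7,"ax": 0,"ay": 0,"az": 0,"jaw": 0.3},
  ],
)

```text
clock: 15.02
position: [0.6511, -0.2299, 0.0885]
eef_rot: [0.977, 0.213, 0.0, 0.0]
wrist_force: [-0.7, 0.3, -0.6]
opening: 0.46
grasp_force: 60.7
```

```bash
python3 go.py 650.3,-230.4,47,24.6; python3 - <<'E'
from cell import manip
import cv2,numpy as np
from h import *
d=manip.get_image('scene')
x,y=map(int,proj(d,[.6503,-.2304,.06])[0])
cv2.imwrite('pics/c5.png',cv2.resize(d['img'][y-45:y+45,x-45:x+45],(450,450),interpolation=cv2.INTER_CUBIC))
E
```

```text
t 15.02 p [ 651.1 -229.9   88.5] a 24.57 open 0.46 gf 60.7 F [-0.7  0.3 -0.6]
650.3,-230.4,47,24.6 shift cm [-0.1   0.01  4.15] turn [ 0.0001 -0.0001 -0.0005]
```

View pics/c5.png

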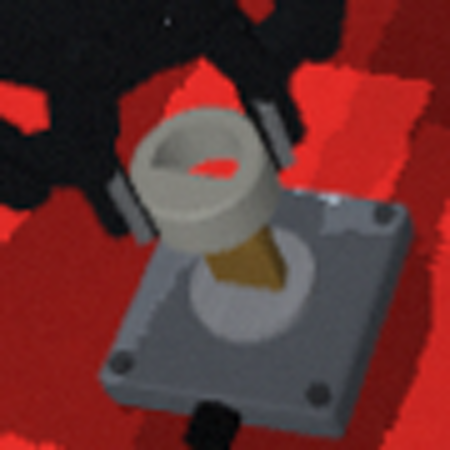

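The ring is level at about (205,175), just above the brass tip at (240,245), with its flat on the stem's side. I lower it.

Request:
send_rows(
  targets=[
    {"dx": -0.07,"dy": 0,"dz": 1.2,"ax": 0,"ay": 0,"az": 0,"jaw": 0.3},
    {"dx": -0.07,"dy": 0,"dz": 2.1,"ax": 0,"ay": 0,"az": 0,"jaw": 0.3},
    {"dx": -0.07,"dy": 0,"dz": 2.8,"ax": 0,"ay": 0,"az": 0,"jaw": 0.3},
    {"dx": -0.07,"dy": 0,"dz": 3.4,"ax": 0,"ay": 0,"az": 0,"jaw": 0.3},
    {"dx": -0.07,"dy": 0,"dz": 4,"ax": 0,"ay": 0,"az": 0,"jaw": 0.3},
    {"dx": -0.07,"dy": 0,"dz": 4,"ax": 0,"ay": 0,"az": 0,"jaw": 0.3},
  ],
)

```text
clock: 15.57
position: [0.6498, -0.2299, 0.0467]
eef_rot: [0.977, 0.213, -0.001, -0.001]
wrist_force: [-0.7, -0.7, -0.1]
opening: 0.464
grasp_force: 60.7
```

```bash
python3 go.py 650.3,-230.4,33,24.6
```

```text
t 15.57 p [ 649.8 -229.9   46.7] a 24.57 open 0.464 gf 60.7 F [-0.7 -0.7 -0.1]
650.3,-230.4,33,24.6 shift cm [0.03 0.07 1.37] turn [-0.0016  0.0014 -0.0005]
```

Request:
send_rows(
  targets=[
    {"dx": 0,"dy": 0.03,"dz": 0.5,"ax": 0,"ay": 0,"az": 0,"jaw": 0.3},
    {"dx": 0,"dy": 0.03,"dz": 0.9,"ax": 0,"ay": 0,"az": 0,"jaw": 0.3},
    {"dx": 0,"dy": 0.03,"dz": 1.2,"ax": 0,"ay": 0,"az": 0,"jaw": 0.3},
    {"dx": 0,"dy": 0.03,"dz": 1.45,"ax": 0,"ay": 0,"az": 0,"jaw": 0.3},
    {"dx": 0,"dy": 0.03,"dz": 1.45,"ax": 0,"ay": 0,"az": 0,"jaw": 0.3},
  ],
)

```text
clock: 15.98
position: [0.6505, -0.2304, 0.0334]
eef_rot: [0.977, 0.213, -0.0, -0.0]
wrist_force: [0.4, -0.6, -0.1]
opening: 0.459
grasp_force: 60.7
```

Request:
send_rows(
  targets=[
    {"dx": 0,"dy": 0,"dz": 0.08,"ax": 0,"ay": 0,"az": 0,"jaw": 0.3},
    {"dx": 0,"dy": 0,"dz": 0.08,"ax": 0,"ay": 0,"az": 0,"jaw": 0.3},
    {"dx": 0,"dy": 0,"dz": 0.08,"ax": 0,"ay": 0,"az": 0,"jaw": 0.3},
  ],
)

```text
clock: 16.23
position: [0.6507, -0.2305, 0.0332]
eef_rot: [0.977, 0.213, 0.0, 0.0]
wrist_force: [-0.7, 0.3, -1.2]
opening: 0.462
grasp_force: 60.7
```

Request:
send_rows(
  targets=[
    {"dx": 0,"dy": 0,"dz": 0.08,"ax": 0,"ay": 0,"az": 0,"jaw": 0.3},
    {"dx": 0,"dy": 0,"dz": 0.08,"ax": 0,"ay": 0,"az": 0,"jaw": 0.3},
    {"dx": 0,"dy": 0,"dz": 0.08,"ax": 0,"ay": 0,"az": 0,"jaw": 0.3},
  ],
)

```text
clock: 16.48
position: [0.6509, -0.2306, 0.0329]
eef_rot: [0.977, 0.213, 0.0, 0.0]
wrist_force: [-2.4, 0.3, 6.0]
opening: 0.467
grasp_force: 61.4
```

Request:
send_rows(
  targets=[
    {"dx": 0,"dy": 0,"dz": 0,"ax": 0,"ay": 0,"az": 0,"jaw": 0.9},
    {"dx": 0,"dy": 0,"dz": 0,"ax": 0,"ay": 0,"az": 0,"jaw": 0.9},
    {"dx": 0,"dy": 0,"dz": 0,"ax": 0,"ay": 0,"az": 0,"jaw": 0.9},
    {"dx": 0,"dy": 0,"dz": 0,"ax": 0,"ay": 0,"az": 0,"jaw": 0.9},
    {"dx": 0,"dy": 0,"dz": 0,"ax": 0,"ay": 0,"az": 0,"jaw": 0.9},
    {"dx": 0,"dy": 0,"dz": -3,"ax": 0,"ay": 0,"az": 0,"jaw": 0.9},
    {"dx": 0,"dy": 0,"dz": -7,"ax": 0,"ay": 0,"az": 0,"jaw": 0.9},
    {"dx": 0,"dy": 0,"dz": -11,"ax": 0,"ay": 0,"az": 0,"jaw": 0.9},
  ],
)

```text
clock: 17.15
position: [0.6499, -0.2302, 0.1426]
eef_rot: [0.977, 0.213, -0.001, -0.001]
wrist_force: [1.0, -1.4, -0.0]
opening: 0.902
grasp_force: 0.0
```

Request:
send_rows(
  targets=[
    {"dx": -3,"dy": 4,"dz": -3,"ax": 0,"ay": 0,"az": 0,"jaw": 0.9},
    {"dx": -6,"dy": 8,"dz": -4,"ax": 0,"ay": 0,"az": 0,"jaw": 0.9},
    {"dx": -8,"dy": 11,"dz": -4,"ax": 0,"ay": 0,"az": 0,"jaw": 0.9},
    {"dx": -10,"dy": 14,"dz": -4,"ax": 0,"ay": 0,"az": 0,"jaw": 0.9},
    {"dx": -10,"dy": 14,"dz": -4,"ax": 0,"ay": 0,"az": 0,"jaw": 0.9},
    {"dx": -10,"dy": 14,"dz": -4,"ax": 0,"ay": 0,"az": 0,"jaw": 0.9},
    {"dx": -10,"dy": 14,"dz": -4,"ax": 0,"ay": 0,"az": 0,"jaw": 0.9},
  ],
)

```text
clock: 17.73
position: [0.6175, -0.3999, 0.1818]
eef_rot: [0.977, 0.212, -0.0, -0.0]
wrist_force: [-0.3, 0.4, 0.2]
opening: 0.904
grasp_force: 0.0
```

```bash
python3 - <<'E'
from cell import manip
import cv2,numpy as np
d=manip.get_image('scene')['img']; t=manip.get_image('top')['img']
cv2.imwrite('pics/c6.png',np.vstack([cv2.resize(i,(800,300),interpolation=cv2.INTER_CUBIC) for i in(d[190:320,80:430],t[70:250,80:440])]))
E
```

```text
(no output)
```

View pics/c6.png

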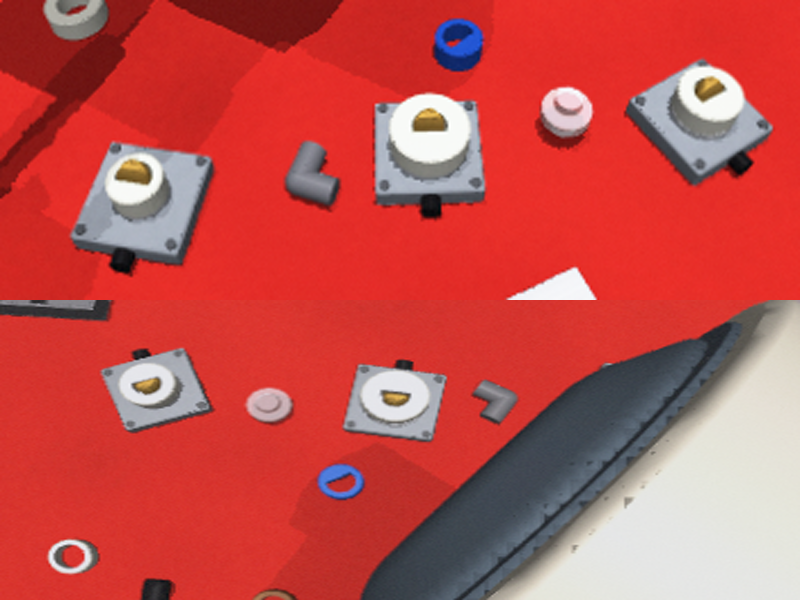

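The scene view shows all three rings seated flat on their stems: small at (137,185), large at (430,135) and medium at (710,100). The flats match and the arm is clear, so I hand the job in.

```bash
python3 -c "from cell import manip; print(manip.job_done())"
```

```text
the job is handed in; nothing more can be done
None
```

The three D-bore rings are seated on their matching stems with the flats aligned, the two plain rings and the look-alikes were left alone, and the job was handed in at about 18 s on the robot's clock.

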